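Hold the gap light on for a chassis edge check

TASK

Check a chassis for bend with the gap light: lay the straightedge down on the light box, flush against the chassis plate's straight long edge and about midway along it, and let go of it. Then press the tab of the spring-return lamp dial down with the fingers, past the first two clicks to the third (not on to the end stop), and finish while still holding it there; the program ends with the dial held, the straightedge still flush, and the other parts left where they lie.

Things in the scene. Friction and masses are not known exactly. Their poses are not given: they have to be found in the camera images.
- edge_mid (a point): Middle of the straight long edge of the dark grey metal chassis plate, at the height of the light box's top (foot of the edge). The edge is 5 mm high, runs 120 mm each way along this point's y axis and faces its -x axis: the plate lies on the +x side, 99 mm of free white box top on the -x side. z is up.
- lightbox: Grey light box with a white top, 220 (x) x 320 (y) mm, 24 mm high, fixed; origin at the centre of its underside, axes as edge_mid. It carries the bare dark grey chassis plate, 5 mm thick, bolted down. Small blocks up to 19 mm above the box top stand on the plate, at least 60 mm in from the straight edge.
- bar_mid (a point): Middle of the loose straightedge, 20 mm above its underside. A flat steel bar 180 mm long (x), 30 wide (y), 8 thick, with an upright wooden grip on its middle, 60 long (x), 18 wide (y), 8 to 40 mm above the underside; z up. Either long side may go against the chassis edge; this point is then 15 mm from the edge. It starts flat on the mat (z = 0).
- straightedge: The straightedge itself (0.3 to 0.5 kg); origin at the middle of its underside, axes as bar_mid.
- dial (a joint): Turn of the lamp dial in rad: 0 at rest, grows as its tab is pressed down; clicks at 0.3, 0.6 and 0.9 (the third), end stop at 1.25. A spring returns it to 0 whenever it is let go. At the pad's middle it takes about 4 N to start and 8 N at the third click, the force rising and falling by about 1.3 N between clicks.
- dial_axis (a point): Centre of the black dial, on its level axis (this point's x axis), 80 mm above the mat. Its bare aluminium tab sticks out towards this point's -y side, at rest rising 0.45 rad (26 degrees) above level, at the third click sinking 0.45 rad below level. z is up. The dial sits on the +x face of its box, 18 mm from this point.
- dialbox: Grey box that carries the dial on its +x face, 70 (x) x 80 (y) mm, 100 mm high, on a 90 x 100 mm foot, fixed; origin at the centre of its underside, axes as dial_axis.
- dial_pad (a point): Middle of the upper face of the ribbed pad at the end of the dial's tab, pressed down from above; it moves with the tab. The pad is 30 mm along the dial axis, 34 mm along the tab, 8 mm thick; its middle is 78 mm from the dial's axis along the tab, this point 4 mm above the tab's centre line.
- crosswrench: Bystander: chrome four-way cross wrench lying flat, 124 mm across, 18 mm high; origin at its middle underside.
- enginehead: Bystander: round finned aluminium engine head, 42 mm across, 44 mm high; origin at the centre of its underside.
- airfilter: Bystander: black rubber air filter, 48 mm across, 58 mm high; origin at the centre of its underside.
- coupler: Bystander: short brass exhaust coupler tube standing on end, 26 mm across, 34 mm high; origin at the centre of its underside.
Mind the look-alikes: they are no part of the job. Of the things that look like the straightedge, the largest one is meant.

How it is judged:
On the way:
1. the straightedge lies released and flush against the chassis edge, the dial not yet pressed (x of bar_mid in the frame of edge_mid between -0.0178 and -0.012 m and y of bar_mid in the frame of edge_mid between -0.03 and 0.03 m and z of bar_mid in the frame of edge_mid between 0.016 and 0.0225 m and angle between the x axis of bar_mid and the y axis of edge_mid, either way round below 0.03 rad and angle between bar_mid's own z axis and vertical below 0.03 rad and contact force between the fingers and straightedge below 0.05 N and linear speed of straightedge below 0.02 m/s and value of joint dial below 0.15 rad), for 0.2 s.
At the end, for the whole second after the job is handed in: Fingers hold the dial steady at 0.78 to 1.02 rad, pressing over 2 N; the straightedge lies flat on the light box, untouched and at rest, within 2.8 mm of touching the chassis edge, parallel to it within 0.03 rad, within 30 mm of its middle (x of bar_mid in the frame of edge_mid between -0.0178 and -0.012 m and y of bar_mid in the frame of edge_mid between -0.03 and 0.03 m and z of bar_mid in the frame of edge_mid between 0.016 and 0.0225 m and angle between the x axis of bar_mid and the y axis of edge_mid, either way round below 0.03 rad and angle between bar_mid's own z axis and vertical below 0.03 rad and contact force between the fingers and straightedge below 0.05 N and value of joint dial between 0.78 and 1.02 rad and velocity of joint dial between -0.2 and 0.2 rad/s and contact force between the fingers and dialbox above 2 N and linear speed of straightedge below 0.02 m/s); the arm keeps its last pose, push and grip.
It fails at once if a bystander part is moved more than 20 mm (distance of any of crosswrench, enginehead, airfilter, coupler from where it was at the start of the episode above 0.02 m).
It also fails if it takes over 50 s, if anything falls off the work surface, if the arm or the gripper's body presses on something with over 40 N, if the wrist force passes 120 N, or if a joint passes its speed limit or range.

ROBOT

A 6-joint arm with a two-finger parallel gripper is mounted at the origin on the work surface. World frame = base frame: x ahead of the robot, y to its left, z up, the work surface at z = 0. Lengths are in m, angles in rad, forces in N, time in s.
With the tool pointing down it reaches from about 0.35 to 0.85 m from the base axis. Payload 8.1 kg.
Tool frame: the origin (TCP) lies at the very end of the fingers, on their centre line; the grasp point (between the pads) lies 19 mm behind it (grip_depth is the distance from the TCP to the grasp point, in m); z points along the fingers, y is the direction in which the jaws open and shut (so a half turn about z gives the same grasp; the last joint's range is limited). The gripper opens to 85 mm and grips with 20 to 120 N. Pads are 22 mm wide; open, the fingers measure 114 mm over their backs; the gripper's body (76 mm by 85 mm) begins 54 mm behind the grasp point. The pads swing forward as they close: fully open they stand 13 mm farther back than shut.
Start: joints at [-1.322, 0.13, 1.488, -0, 1.523, -0.085], TCP at [0.197, -0.567, 0.231] pointing down, gripper open.
Joint ranges: [-2.96, 2.96], [-0.89, 2.26], [0.02, 2.5], [-1.34, 4.48], [0, 2.73], [-2.66, 2.66]. Speed limits (rad/s): [2.39, 2.39, 2.79, 3.14, 3.14, 3.14].

INTERFACE

Orientations are given as a unit quaternion [x, y, z, w].
In Python, from station import read_state, camera, hand_in, search_frame, grip_depth gives the robot as it stands.
- The arm moves only by the shell command python3 -m crank 'ROWS'. ROWS is JSON, a list of rows, each a list of 7 numbers: the shift along the tool's x, y, z in units of 40 mm (1.0 is 40 mm), then the turn, a rotation vector about the tool's x, y, z in units of 8 degrees (1.0 is 8 degrees), then the finger opening in mm, from 0 to 85.4. In form: [[tx, ty, tz, ax, ay, az, grip], ...]. A call has 1 to 5 rows; each row is the pose to reach, as a shift and turn from the pose commanded when the call began, along the tool's axes at that moment; what a row does not reach only later rows make up. A row lasts 1/10 s, in which the tool goes at most 50 mm and 8.59 degrees, less where a joint would pass 70% of its speed; a pose out of reach is approached as far as the arm can. A call with a gripper value outside its range is refused whole. The fingers move at their own pace and stop on an object; the grip force is fixed at half the most. Time passes only in rows, so rows that repeat a pose let the fingers close. It gives the time, the measured TCP pose, the force and the opening at its end, in the units of the state.
- read_state(): the state, without advancing time (a new reading comes with each control period).
- camera(name): name is "scene" or "top"; returns a dict with "pixels" (480x640x3 uint8, red, green, blue), "fx", "fy", "cx", "cy" (pixels), "k1" (the pictures are not rectified: a ray, as slopes to the right and down, at radius r is drawn at 1 + k1 r^2 times it, then the intrinsics apply), "origin" and "rotation" of the camera in the world. Camera axes: x right, y down, z forward; pixel columns grow to the right and rows downward; lengths in m; the calibration is good to about 2 mm. A picture is of the moment at which its call begins. There is no depth.
- hand_in(): hands the job in, once; it reports no verdict.
Trained networks look in a picture, given as the dict that the camera call returned (one of the last four; its "shot" number tells which), for a name from the list of things; names that differ only in an ending like _2 or _b are one class to them, and where a whole thing is asked for, a point or a joint stands for the part that bears it (a point fixed in the world has none). Each returns a list of dicts, best first, with "confidence" (0 to 1); they miss things now and then, are a little off and sometimes report something else, mostly with a low value. They report only what shows in the picture. A call takes as long as a camera call. They do not tell look-alikes from the thing itself.
- search_frame(picture, target): "rect" ([left, top, right, bottom] in pixels, round what is visible of it).
The state is a dict: "t": time; "joint_pos": joint angles; "qd": joint speeds; "joint_efforts": joint torques, N m; "ee_pos": TCP position; "ee_rot": TCP orientation; "ft_force": force on the tool from outside, world axes, zero at the start; "moment": the same for the moment, N m; "gripper_width": finger opening in m.
Only numpy, scipy, OpenCV 4.12 (cv2) and the standard library are available. Lean on these libraries where they do the work, as an engineer would, in place of code of your own. Each camera call takes 0.05 s, during which the arm holds its last target. There are 200 camera calls.

## Working session

There is one attempt and no reset: what is moved stays moved. The work goes in short steps, Python scripts to look and compute and a shell command to move; the robot and the scene stay as the last step left them, time stands still between calls to the robot, and variables do not carry over. Pictures are saved under pics/ and viewed, about 8 in all and at most 12, crops included, and the job is handed in when it is done.

```bash
ls; mkdir -p pics; python3 - <<'E'
from station import *
import cv2,numpy as np
s=read_state();print(s['t'],s['ee_pos'],s['ee_rot'],s['ft_force'],grip_depth)
for n in('top','scene'):
    c=camera(n);cv2.imwrite(f'pics/{n}0.png',np.array(c['pixels'])[:,:,::-1])
    print(n,{k:np.round(np.array(c[k]),4).tolist() for k in c if k!='pixels'})
    for t in('straightedge','lightbox','dialbox','dial_pad','dial','crosswrench','enginehead','airfilter','coupler'):
        print(t,[(np.round(d['rect']).tolist(),round(d['confidence'],2)) for d in search_frame(c,t)[:4]])
E
```

```text
pics
0.0 [ 0.19645437 -0.56635124  0.2302529 ] [ 9.86105216e-01  1.66119445e-01 -8.68785498e-05 -9.08191908e-04] [-0.28077539 -0.4967635  -0.03724187] 0.0187
top {'fx': 494.7079, 'fy': 494.7079, 'cx': 322.5775, 'cy': 246.6037, 'k1': -0.1366, 'origin': [0.3345, 0.099, 1.1317], 'rotation': [-0.6687, 0.7356, -0.0781, 0.075], 'shot': 1}
straightedge [([292.0, 336.0, 336.0, 381.0], 0.93), ([392.0, 174.0, 524.0, 272.0], 0.63), ([304.0, 240.0, 339.0, 312.0], 0.62), ([397.0, 324.0, 455.0, 353.0], 0.61)]
lightbox [([184.0, 230.0, 229.0, 265.0], 0.73), ([388.0, 174.0, 525.0, 269.0], 0.67)]
dialbox [([179.0, 234.0, 238.0, 306.0], 0.72), ([300.0, 238.0, 336.0, 312.0], 0.65)]
dial_pad [([183.0, 233.0, 228.0, 265.0], 0.87)]
dial [([180.0, 234.0, 228.0, 261.0], 0.85)]
crosswrench [([277.0, 151.0, 325.0, 199.0], 0.7), ([243.0, 328.0, 256.0, 349.0], 0.62)]
enginehead [([241.0, 190.0, 260.0, 210.0], 0.8), ([179.0, 230.0, 232.0, 304.0], 0.68), ([387.0, 175.0, 526.0, 271.0], 0.61), ([182.0, 231.0, 230.0, 264.0], 0.54)]
airfilter [([242.0, 329.0, 259.0, 354.0], 0.87), ([390.0, 175.0, 527.0, 269.0], 0.53)]
coupler []
scene {'fx': 600.0027, 'fy': 600.0027, 'cx': 313.5094, 'cy': 245.4001, 'k1': 0.0681, 'origin': [1.2014, -0.4649, 0.6454], 'rotation': [0.7942, 0.3757, -0.2015, -0.433], 'shot': 2}
straightedge [([232.0, 215.0, 294.0, 239.0], 0.88), ([284.0, 249.0, 335.0, 306.0], 0.68), ([115.0, 267.0, 195.0, 290.0], 0.6), ([413.0, 194.0, 456.0, 222.0], 0.49)]
lightbox [([25.0, 308.0, 306.0, 480.0], 0.8)]
dialbox [([381.0, 180.0, 456.0, 249.0], 0.86)]
dial_pad [([410.0, 194.0, 453.0, 218.0], 0.6)]
dial [([413.0, 194.0, 453.0, 216.0], 0.66)]
crosswrench [([382.0, 315.0, 460.0, 376.0], 0.92)]
enginehead [([430.0, 277.0, 458.0, 307.0], 0.78)]
airfilter [([318.0, 195.0, 343.0, 225.0], 0.91)]
coupler [([227.0, 253.0, 242.0, 278.0], 0.58), ([413.0, 194.0, 452.0, 218.0], 0.45)]
```

View pics/top0.png

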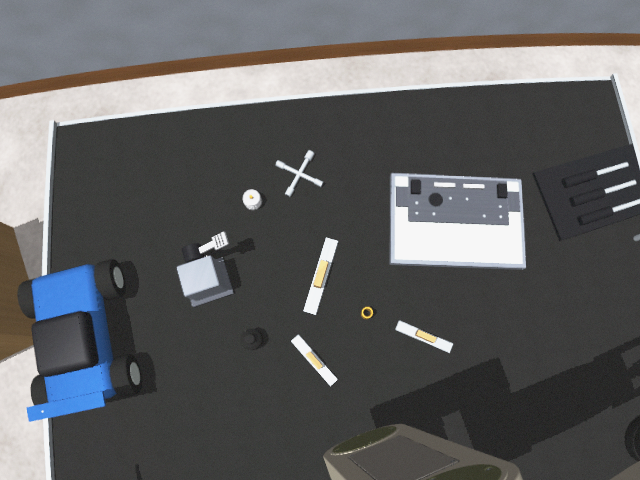

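View pics/scene0.png

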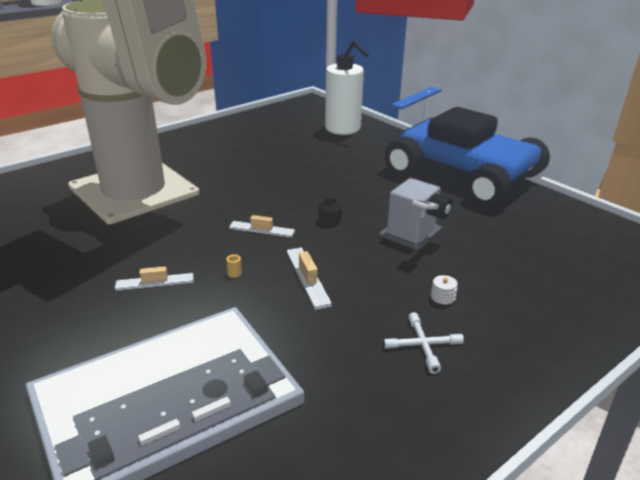

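```bash
cat > h.py <<'E'
import numpy as np,cv2
from scipy.spatial.transform import Rotation as R
def Rm(c):
    return R.from_quat(c['rotation']).as_matrix()
def dist(c):
    return np.array([[c['fx'],0,c['cx']],[0,c['fy'],c['cy']],[0,0,1.]]),np.array([c['k1'],0,0,0,0.])
def p2w(c,px,z):
    K,D=dist(c);u=cv2.undistortPoints(np.array(px,float).reshape(-1,1,2),K,D)[:,0]
    d=np.c_[u,np.ones(len(u))]@Rm(c).T;o=np.array(c['origin'])
    return o+d*((z-o[2])/d[:,2])[:,None]
def w2p(c,P):
    K,D=dist(c);q=(np.array(P,float).reshape(-1,3)-c['origin'])@Rm(c)
    return cv2.projectPoints(q,np.zeros(3),np.zeros(3),K,D)[0][:,0]
E
python3 - <<'E'
from station import *
from h import *
def rect(c,poly,thr,z,mode):
    im=np.array(c['pixels']).astype(int);g=im.min(2)
    m=np.zeros(g.shape,np.uint8);cv2.fillPoly(m,[np.array(poly)],1)
    b=(g>thr)&(m>0)
    return b,im
for n in('top','scene'):
    c=camera(n)
    # bar
    poly=[[295,230],[345,230],[345,320],[295,320]] if n=='top' else [[280,245],[340,245],[340,312],[280,312]]
    im=np.array(c['pixels']).astype(int);m=np.zeros(im.shape[:2],np.uint8);cv2.fillPoly(m,[np.array(poly)],1)
    ys,xs=np.nonzero((im.max(2)>130)&(m>0))
    if n=='top':
        P=p2w(c,np.c_[xs,ys],.008)[:,:2].astype(np.float32)
        r=cv2.minAreaRect(P);print('bar',r,cv2.boxPoints(r).round(4).tolist())
    else:
        w=(im.max(2)>130)&(im.max(2)-im.min(2)<40)&(m>0);ys,xs=np.nonzero(w)
        P=p2w(c,np.c_[xs,ys],.008)[:,:2].astype(np.float32);r=cv2.minAreaRect(P);print('bar scene',r)
    # white top: free part
    poly=[[385,165],[535,165],[535,275],[385,275]] if n=='top' else [[20,300],[310,300],[310,480],[20,480]]
    m[:]=0;cv2.fillPoly(m,[np.array(poly)],1)
    w=((im.min(2)>225)&(m>0)).astype(np.uint8)
    k,l,st,_=cv2.connectedComponentsWithStats(w);i=1+np.argmax(st[1:,4]);ys,xs=np.nonzero(l==i)
    P=p2w(c,np.c_[xs,ys],.024)[:,:2].astype(np.float32);print(n,st[i])
    r=cv2.minAreaRect(P);print('white',r,cv2.boxPoints(r).round(4).tolist())
E
python3 - <<'E'
import cv2,numpy as np
a=cv2.imread('pics/top0.png');b=cv2.imread('pics/scene0.png')
x=cv2.resize(a[215:315,160:270],None,fx=4,fy=4,interpolation=2);y=cv2.resize(b[170:270,370:480],None,fx=3.6,fy=4,interpolation=2)
cv2.imwrite('pics/c.png',np.hstack([cv2.resize(x,(398,400)),cv2.resize(y,(398,400))]))
E
```

```text
bar ((0.5152548551559448, 0.0936359316110611), (0.030292309820652008, 0.18022684752941132), 67.77814483642578) [[0.4260999858379364, 0.1137000024318695], [0.5928999781608582, 0.045499999076128006], [0.6043999791145325, 0.07360000163316727], [0.4375999867916107, 0.14169999957084656]]
top [ 395  202  128   62 5181]
white ((0.5809271931648254, -0.2364073395729065), (0.30021846294403076, 0.1361795961856842), 82.29788208007812) [[0.4932999908924103, -0.37599998712539673], [0.6283000111579895, -0.39430001378059387], [0.6685000061988831, -0.09679999947547913], [0.5335999727249146, -0.07850000262260437]]
bar scene ((0.5153455138206482, 0.09189675748348236), (0.03223146125674248, 0.1902022808790207), 67.76602172851562)
scene [  35  312  232  133 9600]
white ((0.5704237818717957, -0.23528660833835602), (0.30023711919784546, 0.12033526599407196), 82.42863464355469) [[0.4909999966621399, -0.37619999051094055], [0.6103000044822693, -0.3919999897480011], [0.6498000025749207, -0.09440000355243683], [0.5306000113487244, -0.07850000262260437]]
```

View pics/c.png

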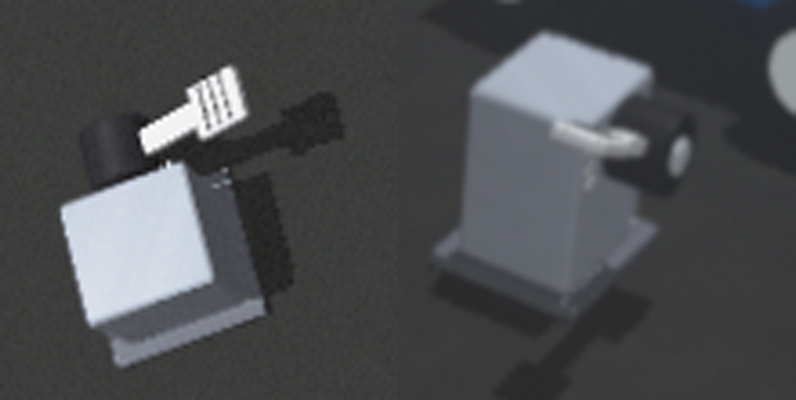

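```bash
python3 - <<'E'
from station import *
from h import *
for n in('top','scene'):
    c=camera(n);im=np.array(c['pixels']).astype(int);g=im.min(2)
    a=np.radians(-7.65);ey=np.array([-np.sin(a),np.cos(a)]);ex=np.array([np.cos(a),np.sin(a)])
    o=np.array([.55,-.235])
    # profiles along x at given y, z=.024
    xs=np.arange(-.12,.14,.0005)
    E=[]
    for y in np.arange(-.10,.101,.02):
        P=o+y*ey+xs[:,None]*ex
        q=w2p(c,np.c_[P,np.full(len(P),.024)]).astype(np.float32)
        v=cv2.remap(im.min(2).astype(np.float32),q[:,:1],q[:,1:],cv2.INTER_LINEAR)[:,0]
        i0=np.argmin(abs(xs-0)); 
        j=i0+np.argmax(v[i0:]<165);k=i0-np.argmax(v[i0::-1]<165)
        E.append((y,xs[j],xs[k],v[i0]))
    E=np.array(E);print(n,np.round(E,4).tolist());print(np.polyfit(E[:,0],E[:,1],1),np.polyfit(E[:,0],E[:,2],1))
    # profile along y at x just past edge (z=.029), and at free region (z .024)
    ys=np.arange(-.18,.18,.0005)
    for dx,z in((-.03,.024),(np.median(E[:,1])+.02,.029)):
        P=o+dx*ex+ys[:,None]*ey;q=w2p(c,np.c_[P,np.full(len(P),z)]).astype(np.float32)
        v=cv2.remap(im.min(2).astype(np.float32),q[:,:1],q[:,1:],cv2.INTER_LINEAR)[:,0]
        tr=np.nonzero(np.diff((v>165).astype(int)))[0];print(z,dx,ys[tr].round(4))
c=camera('top');im=np.array(c['pixels']).astype(int)
m=np.zeros(im.shape[:2],np.uint8);m[230:320,165:240]=1
w=((im.min(2)>145)&(m>0)).astype(np.uint8);k,l,st,_=cv2.connectedComponentsWithStats(w)
for i in range(1,k):
    if st[i,4]>40:
        y,x=np.nonzero(l==i);print(st[i])
        for z in(.1,.1175):
            r=cv2.minAreaRect(p2w(c,np.c_[x,y],z)[:,:2].astype(np.float32));print(z,r,cv2.boxPoints(r).round(4).tolist())
print('pad',p2w(c,[[219.8,240.3]],.1175))
E
```

```text
top [[-0.1, 0.055, -0.046, 247.0], [-0.08, 0.054, -0.0455, 247.0], [-0.06, 0.055, -0.0465, 247.0], [-0.04, 0.055, -0.046, 247.0], [-0.02, 0.054, -0.0455, 247.0], [0.0, 0.054, -0.0465, 247.0], [0.02, 0.055, -0.046, 247.0], [0.04, 0.054, -0.0455, 247.0], [0.06, 0.054, -0.046, 247.0], [0.08, 0.0545, -0.046, 247.0], [0.1, 0.054, -0.0455, 247.0]]
[-0.00318182  0.05440909] [ 0.00113636 -0.04590909]
0.024 -0.03 [-0.154  0.162]
0.029 0.07400000000000016 [-0.1515 -0.115  -0.1005 -0.0935 -0.0605 -0.0535  0.0595  0.0665  0.1
  0.107   0.1235  0.163 ]
scene [[-0.1, 0.048, -0.0455, 244.0], [-0.08, 0.0475, -0.0455, 244.0], [-0.06, 0.048, -0.046, 244.0], [-0.04, 0.048, -0.046, 244.0], [-0.02, 0.048, -0.0455, 244.0], [0.0, 0.0475, -0.0455, 244.0], [0.02, 0.0475, -0.0455, 244.0], [0.04, 0.048, -0.0455, 244.0], [0.06, 0.048, -0.046, 244.0], [0.08, 0.048, -0.046, 244.0], [0.1, 0.048, -0.046, 243.7188]]
[0.00068182 0.04786364] [-0.00159091 -0.04572727]
0.024 -0.03 [-0.1555  0.1595]
0.029 0.06800000000000016 [-0.1555 -0.118  -0.1    -0.0955 -0.06   -0.055   0.06    0.0655  0.1005
  0.1055  0.121   0.157 
[... 520 characters left out ...]
8413, 0.290800005197525], [0.5878999829292297, 0.35120001435279846]]
[ 177  255   42   41 1111]
0.1 ((0.5258933305740356, 0.3562562167644501), (0.06999355554580688, 0.07694810628890991), 13.355557441711426) [[0.4830000102519989, 0.3856000006198883], [0.5006999969482422, 0.310699999332428], [0.5687999725341797, 0.32690000534057617], [0.5511000156402588, 0.4018000066280365]]
0.1175 ((0.5226463675498962, 0.351892352104187), (0.06880633533000946, 0.0756428986787796), 13.355539321899414) [[0.4803999960422516, 0.3806999921798706], [0.49790000915527344, 0.30709999799728394], [0.5648999810218811, 0.3230000138282776], [0.5473999977111816, 0.39660000801086426]]
pad [[0.59205965 0.29960607 0.1175    ]]
```

```bash
cat >> h.py <<'E'
def plan(x,y,z,yaw):  # yaw = world angle of tool y in deg, tool down
    from station import read_state
    s=read_state();a=R.from_quat(s['ee_rot'])
    t=np.radians(yaw);ty=np.array([np.cos(t),np.sin(t),0]);tz=np.array([0,0,-1.]);T=R.from_matrix(np.c_[np.cross(ty,tz),ty,tz])
    d=a.inv().apply(np.array([x,y,z])-s['ee_pos'])/.04
    r=np.degrees((a.inv()*T).as_rotvec())/8
    print('t',round(s['t'],2),'pos',np.round(s['ee_pos'],4),'w',round(s['gripper_width'],4),'F',np.round(s['ft_force'],1),'-> shift',d.round(2),'turn',r.round(2))
E
python3 - <<'E'
from h import *
plan(.5152,.0936,.15,67.8)
E
```

```text
t 1.25 pos [ 0.1966 -0.5669  0.2313] w 0.0857 F [-0.6 -0.3 -0.4] -> shift [ 12.94 -12.99   2.03] turn [ -0.     0.   -17.33]
```

```bash
python3 -m crank '[[1.1,-1.1,0,0,0,-1,60],[2.2,-2.2,0,0,0,-2,60],[3,-3,0,0,0,-3,60],[3.8,-3.8,0,0,0,-4,60],[4.6,-4.6,0,0,0,-5,60]]'; python3 -c "
from h import *
plan(.5152,.0936,.15,67.8)"
```

```text
t: 1.75
ee_pos: [0.3062, -0.3402, 0.2314]
ee_rot: [0.869, 0.496, 0.0, 0.0]
ft_force: [1.4, 0.2, 0.4]
gripper_width: 0.0601
t 1.75 pos [ 0.3062 -0.3402  0.2314] w 0.0601 F [1.4 0.2 0.4] -> shift [12.   -1.02  2.03] turn [  0.    0.  -12.3]
```

```bash
python3 -m crank '[[1.2,-0.1,0.2,0,0,-1,60],[2.4,-0.2,0.4,0,0,-2,60],[3.6,-0.3,0.6,0,0,-3,60],[4.8,-0.4,0.8,0,0,-4,60],[6,-0.5,1,0,0,-5,60]]'; python3 -c "
from h import *
plan(.5152,.0936,.15,67.8)"
```

```text
t: 2.25
ee_pos: [0.4123, -0.1239, 0.1914]
ee_rot: [0.646, 0.763, 0.0, 0.001]
ft_force: [1.2, -1.1, -0.6]
gripper_width: 0.0598
t 2.25 pos [ 0.4123 -0.1239  0.1914] w 0.0598 F [ 1.2 -1.1 -0.6] -> shift [4.94 3.43 1.04] turn [ 0.    0.01 -7.29]
```

```bash
python3 -m crank '[[1,0.7,0.2,0,0,-1,60],[2,1.4,0.4,0,0,-2,60],[3,2.1,0.6,0,0,-3,60],[4,2.8,0.8,0,0,-4,60],[4.94,3.43,1,0,0,-5,60]]'; python3 -m crank '[[0,0,0,0,0,-1,60],[0,0,0,0,0,-2,60],[0,0,0,0,0,-2.29,60],[0,0,0,0,0,-2.29,60]]';python3 -c "
from h import *
plan(.5152,.0936,.013,67.8)"
```

```text
t: 2.75
ee_pos: [0.5166, 0.0935, 0.1513]
ee_rot: [0.346, 0.938, 0.0, 0.0]
ft_force: [0.7, -0.6, -0.5]
gripper_width: 0.0601
t: 3.15
ee_pos: [0.5158, 0.0914, 0.1513]
ee_rot: [0.195, 0.981, -0.0, -0.0]
ft_force: [-0.3, 0.0, -0.3]
gripper_width: 0.0602
t 3.15 pos [0.5158 0.0914 0.1513] w 0.0602 F [-0.3  0.  -0.3] -> shift [0.04 0.04 3.46] turn [-0.   -0.   -0.04]
```

```bash
python3 -m crank '[[0.04,0.03,1,0,0,-0.04,60],[0.04,0.03,2,0,0,-0.04,60],[0.04,0.03,2.8,0,0,-0.04,60],[0.04,0.03,3.3,0,0,-0.04,60],[0.04,0.03,3.45,0,0,-0.04,60]]'; python3 -m crank '[[0,0,0,0,0,0,60],[0,0,0,0,0,0,10],[0,0,0,0,0,0,10],[0,0,0,0,0,0,10],[0,0,0,0,0,0,10]]';python3 -m crank '[[0,0,0,0,0,0,10],[0,0,0,0,0,0,10],[0,0,0,0,0,0,10]]'
```

```text
t: 3.65
ee_pos: [0.5125, 0.0925, 0.0105]
ee_rot: [0.194, 0.981, -0.001, -0.002]
ft_force: [0.7, -0.1, -0.8]
gripper_width: 0.06
t: 4.15
ee_pos: [0.5162, 0.093, 0.015]
ee_rot: [0.193, 0.981, 0.0, 0.001]
ft_force: [-0.2, -0.5, 7.5]
gripper_width: 0.0172
t: 4.45
ee_pos: [0.5162, 0.093, 0.015]
ee_rot: [0.193, 0.981, 0.0, 0.001]
ft_force: [-0.9, -0.0, 6.5]
gripper_width: 0.0167
```

```bash
python3 -m crank '[[0,0,-0.6,0,0,0,10],[0,0,-1.2,0,0,0,10],[0,0,-1.9,0,0,0,10],[0,0,-2.6,0,0,0,10],[0,0,-2.8,0,0,0,10]]'; python3 -c "
from h import *
plan(.581,-.2361,.125,-7.65)"
```

```text
t: 4.95
ee_pos: [0.5167, 0.0931, 0.1288]
ee_rot: [0.193, 0.981, 0.001, 0.002]
ft_force: [1.1, 0.7, -4.2]
gripper_width: 0.0172
t 4.95 pos [0.5167 0.0931 0.1288] w 0.0172 F [ 1.1  0.7 -4.2] -> shift [-4.6  -7.01  0.1 ] turn [0.04 0.02 9.43]
```

```bash
python3 -m crank '[[-0.4,-0.6,0,0,0,0.8,10],[-0.9,-1.4,0,0,0,1.7,10],[-1.4,-2.1,0,0,0,2.7,10],[-1.9,-2.8,0,0,0,3.7,10],[-2.4,-3.6,0,0,0,4.7,10]]'; python3 -c "
from h import *
plan(.581,-.2361,.125,-7.65)"
```

```text
t: 5.45
ee_pos: [0.5486, -0.0776, 0.1238]
ee_rot: [0.501, 0.865, -0.0, -0.001]
ft_force: [1.2, 1.0, -3.4]
gripper_width: 0.017
t 5.45 pos [ 0.5486 -0.0776  0.1238] w 0.017 F [ 1.2  1.  -3.4] -> shift [-3.84 -1.27 -0.03] turn [-0.01 -0.01  4.69]
```

```bash
python3 -m crank '[[-0.9,-0.3,0,0,0,1,10],[-1.8,-0.6,0,0,0,2,10],[-2.7,-0.9,0,0,0,3,10],[-3.4,-1.1,0,0,0,4,10],[-3.84,-1.27,0,0,0,4.7,10]]'; python3 -m crank '[[0,0,0.4,0,0,0,10],[0,0,0.4,0,0,0,10],[0,0,0.4,0,0,0,10]]'; python3 - <<'E'
from h import *
from station import camera
plan(.581,-.2361,.045,-7.65)
o=[]
for n,(x,y) in(('top',(360,140)),('scene',(20,240))):
    c=camera(n);o.append(cv2.resize(np.array(c['pixels'])[y:y+200,x:x+260,::-1] if n=='top' else np.array(c['pixels'])[y:y+240,x:x+312,::-1],(400,308)))
cv2.imwrite('pics/h.png',np.hstack(o))
E
```

```text
t: 5.95
ee_pos: [0.5819, -0.2371, 0.1235]
ee_rot: [0.754, 0.657, -0.0, -0.001]
ft_force: [-0.9, 0.6, -3.4]
gripper_width: 0.0169
t: 6.25
ee_pos: [0.581, -0.2334, 0.107]
ee_rot: [0.751, 0.661, -0.001, -0.002]
ft_force: [0.2, 0.1, -3.8]
gripper_width: 0.017
t 6.25 pos [ 0.581  -0.2334  0.107 ] w 0.017 F [ 0.2  0.1 -3.8] -> shift [-0.07  0.01  1.55] turn [-0.03 -0.01  0.04]
```

View pics/h.png

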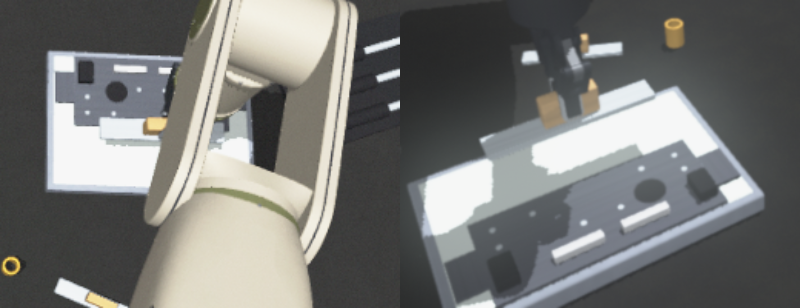

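```bash
python3 -m crank '[[-0.07,0,0.6,0,0,0.04,10],[-0.07,0,1.2,0,0,0.04,10],[-0.07,0,1.5,0,0,0.04,10],[-0.07,0,1.62,0,0,0.04,10],[-0.07,0,1.62,0,0,0.04,10]]'; python3 -m crank '[[0,0.03,0,0,0,0,10],[0,0.06,0,0,0,0,10],[0,0.09,0,0,0,0,10],[0,0.12,0,0,0,0,10],[0,0.12,0,0,0,0,10]]'; python3 -c "
from h import *
plan(.589,-.2372,.039,-7.65)"
```

```text
t: 6.85
ee_pos: [0.582, -0.2374, 0.0443]
ee_rot: [0.753, 0.658, -0.0, -0.0]
ft_force: [-1.1, 0.6, -3.5]
gripper_width: 0.0168
t: 7.35
ee_pos: [0.5872, -0.2386, 0.0448]
ee_rot: [0.753, 0.658, 0.0, 0.0]
ft_force: [0.0, -0.7, -5.2]
gripper_width: 0.017
t 7.35 pos [ 0.5872 -0.2386  0.0448] w 0.017 F [ 0.  -0.7 -5.2] -> shift [0.04 0.04 0.15] turn [ 0.    0.   -0.01]
```

```bash
python3 -m crank '[[0,-0.1,0,0,0,0,10],[0,-0.1,0.05,0,0,0,10],[0,-0.1,0.09,0,0,0,10],[0,-0.1,0.12,0,0,0,10],[0,-0.1,0.12,0,0,0,10]]'; python3 -m crank '[[0,0.03,0,0,0,0,10],[0,0.06,0,0,0,0,10],[0,0.09,0,0,0,0,10],[0,0.12,0,0,0,0,10],[0,0.12,0,0,0,0,10]]'; python3 -c "
from h import *
plan(.589,-.2372,.039,-7.65)"
```

```text
t: 7.85
ee_pos: [0.5827, -0.2379, 0.0394]
ee_rot: [0.753, 0.658, -0.0, -0.0]
ft_force: [-0.9, 0.3, -4.1]
gripper_width: 0.0166
t: 8.35
ee_pos: [0.5876, -0.2386, 0.0396]
ee_rot: [0.753, 0.658, -0.0, -0.0]
ft_force: [-0.1, 0.3, -3.7]
gripper_width: 0.0171
t 8.35 pos [ 0.5876 -0.2386  0.0396] w 0.0171 F [-0.1  0.3 -3.7] -> shift [0.04 0.03 0.02] turn [-0.   -0.   -0.01]
```

Still hanging free; push on in small steps.

```bash
python3 -m crank '[[0,0.03,0.02,0,0,0,10],[0,0.05,0.02,0,0,0,10],[0,0.05,0.02,0,0,0,10]]'; python3 -m crank '[[0,0.03,0,0,0,0,10],[0,0.05,0,0,0,0,10],[0,0.05,0,0,0,0,10]]'
```

```text
t: 8.65
ee_pos: [0.5878, -0.2385, 0.0391]
ee_rot: [0.753, 0.658, -0.001, -0.002]
ft_force: [-11.5, 3.2, 6.7]
gripper_width: 0.0173
t: 8.95
ee_pos: [0.5879, -0.2386, 0.0392]
ee_rot: [0.753, 0.658, -0.002, -0.003]
ft_force: [-22.6, 4.7, 14.6]
gripper_width: 0.0169
```

```bash
python3 -m crank '[[0,-0.06,0,0,0,0,10],[0,-0.07,0,0,0,0,10],[0,-0.07,0,0,0,0,10]]';  python3 -m crank '[[0,0,0,0,0,0,30],[0,0,0,0,0,0,34],[0,0,0,0,0,0,34],[0,0,0,0,0,0,34]]'; python3 - <<'E'
from h import *
from station import camera
plan(.589,-.2372,.039,-7.65)
c=camera('scene');cv2.imwrite('pics/r.png',cv2.resize(np.array(c['pixels'])[280:480,20:310,::-1],(798,550)))
E
```

```text
t: 9.25
ee_pos: [0.5877, -0.2386, 0.0391]
ee_rot: [0.753, 0.658, -0.001, -0.001]
ft_force: [-7.7, 1.8, 3.8]
gripper_width: 0.0168
t: 9.65
ee_pos: [0.5893, -0.2389, 0.0393]
ee_rot: [0.753, 0.658, 0.0, 0.0]
ft_force: [-0.7, 0.5, 0.6]
gripper_width: 0.0342
t 9.65 pos [ 0.5893 -0.2389  0.0393] w 0.0342 F [-0.7  0.5  0.6] -> shift [ 0.04 -0.01  0.01] turn [ 0.01  0.   -0.01]
```

View pics/r.png

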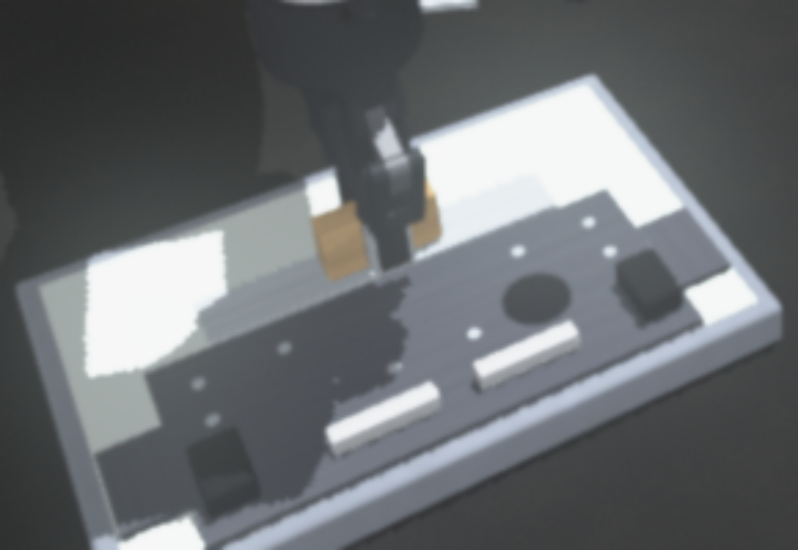

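```bash
python3 -m crank '[[0,0,-0.3,0,0,0,34],[0,0,-0.8,0,0,0,34],[0,0,-1.6,0,0,0,34],[0,0,-2.5,0,0,0,34],[0,0,-3.4,0,0,0,34]]'; python3 -c "
from h import *
plan(.59,.2,.19,13.4)"
```

```text
t: 10.2
ee_pos: [0.5887, -0.2387, 0.1771]
ee_rot: [0.753, 0.658, 0.0, 0.0]
ft_force: [1.2, -1.0, 0.5]
gripper_width: 0.0336
t 10.2 pos [ 0.5887 -0.2387  0.1771] w 0.0336 F [ 1.2 -1.   0.5] -> shift [10.87 -1.45 -0.32] turn [ 0.    0.   -2.64]
```

```bash
python3 -m crank '[[1.1,-0.15,-0.1,0,0,-0.5,0],[2.3,-0.3,-0.2,0,0,-1,0],[3.5,-0.45,-0.3,0,0,-1.5,0],[4.7,-0.6,-0.3,0,0,-2,0],[5.5,-0.7,-0.3,0,0,-2.64,0]]'; python3 - <<'E'
from h import *
from station import camera
from scipy.optimize import least_squares
plan(.59,.2,.19,13.4)
o=[];Cs={}
a=np.radians(-7.65);ey=np.array([-np.sin(a),np.cos(a)]);ex=np.array([np.cos(a),np.sin(a)])
for n in('top','scene'):
    c=Cs[n]=camera(n);im=np.ascontiguousarray(np.array(c['pixels'])[:,:,::-1])
    cv2.imwrite(f'pics/{n}1.png',im)
    x,y=(380,160) if n=='top' else (20,290)
    o.append(cv2.resize(im[y:y+120,x:x+160] if n=='top' else im[y:y+190,x:x+290],(400,300),interpolation=cv2.INTER_CUBIC))
cv2.imwrite('pics/v.png',np.hstack(o))
# dial pad/box model overlay on first pictures
def model(x,y,yaw,yo=0,q=0):
    A=R.from_euler('z',yaw).as_matrix();b=np.array([x,y,0])
    box=[[sx*.035,sy*.04,.1] for sx,sy in((1,1),(1,-1),(-1,-1),(-1,1))]
    f=.45-q;t=np.array([0,-np.cos(f),np.sin(f)]);nn=np.array([0,np.sin(f),np.cos(f)]);ax=np.array([.053,yo,.08])
    pad=[ax+t*(.078+sy*.017)+nn*.004+np.array([sx*.015,0,0]) for sx,sy in((1,1),(1,-1),(-1,-1),(-1,1))]
    return np.array(box)@A.T+b,np.array(pad)@A.T+b
o=[]
for n in('top','scene'):
    im=cv2.imread(f'pics/{n}0.png');c=Cs[n]
    X0,Y0,W=(160,215,110) if n=='top' else (370,165,110)
    k=398/W;cr=cv2.resize(im[Y0:Y0+W,X0:X0+W],(398,398),interpolation=cv2.INTER_CUBIC)
    for P in model(.5259,.3563,np.radians(13.3)):
        cv2.polylines(cr,[((w2p(c,P)-[X0,Y0]+.5)*k).astype(int)],True,(0,0,255),1)
    o.append(cr)
cv2.imwrite('pics/m.png',np.hstack(o))
E
```

```text
t: 10.7
ee_pos: [0.5908, -0.0139, 0.1885]
ee_rot: [0.618, 0.786, 0.001, 0.001]
ft_force: [0.9, -0.6, -0.7]
gripper_width: 0.0002
t 10.7 pos [ 0.5908 -0.0139  0.1885] w 0.0002 F [ 0.9 -0.6 -0.7] -> shift [ 5.2   1.24 -0.03] turn [ 0.01 -0.    0.03]
```

View pics/v.png

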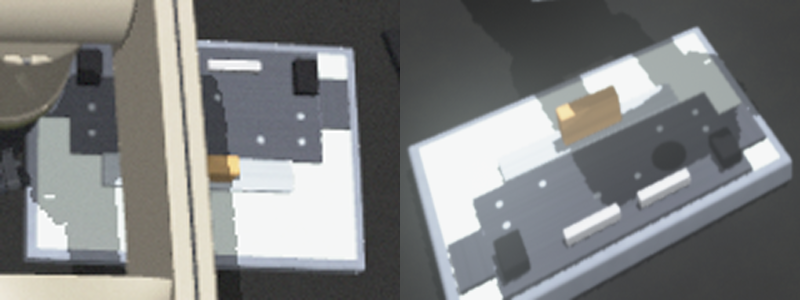

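View pics/m.png

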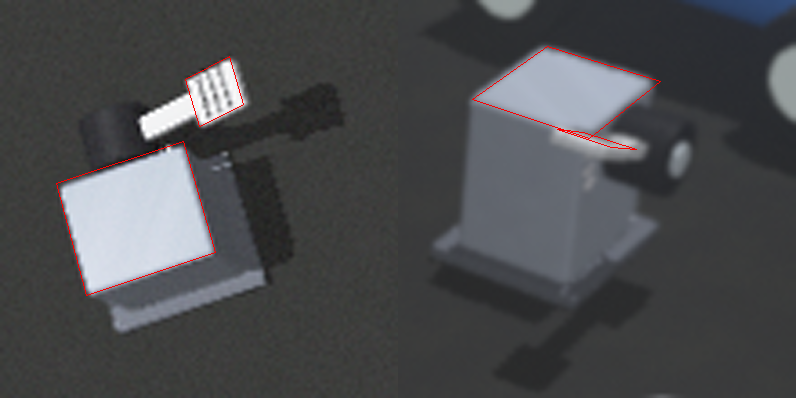

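```bash
python3 -m crank '[[1,0.25,0,0,0,0,0],[2.1,0.5,0,0,0,0,0],[3.2,0.75,0,0,0,0,0],[4.3,1,0,0,0,0,0],[5.2,1.24,0,0,0,0,0]]'; python3 - <<'E'
from h import *
from station import camera
plan(.594,.2985,.135,13.3)
a=np.radians(-7.65);ey=np.array([-np.sin(a),np.cos(a)]);ex=np.array([np.cos(a),np.sin(a)]);M=np.array([.6039,-.2392])
o=[]
for n in('top','scene'):
    c=camera(n);im=np.array(c['pixels'])[:,:,::-1]
    # rectified view at z=.032: 3 px/mm across x -45..+20mm, y -130..130
    Y,X=np.meshgrid(np.arange(-.13,.13,.00065),np.arange(.02,-.045,-.0002))
    P=np.stack([M[0]+X*ex[0]+Y*ey[0],M[1]+X*ex[1]+Y*ey[1],np.full(X.shape,.032)],-1)
    q=w2p(c,P.reshape(-1,3)).reshape(*X.shape,2).astype(np.float32)
    o.append(cv2.remap(np.ascontiguousarray(im),q[...,0],q[...,1],cv2.INTER_CUBIC))
r=np.vstack(o);cv2.imwrite('pics/f.png',cv2.resize(r,None,fx=2,fy=.9))
E
```

```text
t: 11.3
ee_pos: [0.591, 0.1983, 0.1879]
ee_rot: [0.62, 0.784, 0.0, 0.0]
ft_force: [0.3, -0.6, -0.4]
gripper_width: 0.0003
t 11.3 pos [0.591  0.1983 0.1879] w 0.0003 F [ 0.3 -0.6 -0.4] -> shift [2.42 0.65 1.32] turn [ 0.01 -0.    0.  ]
```

View pics/f.png

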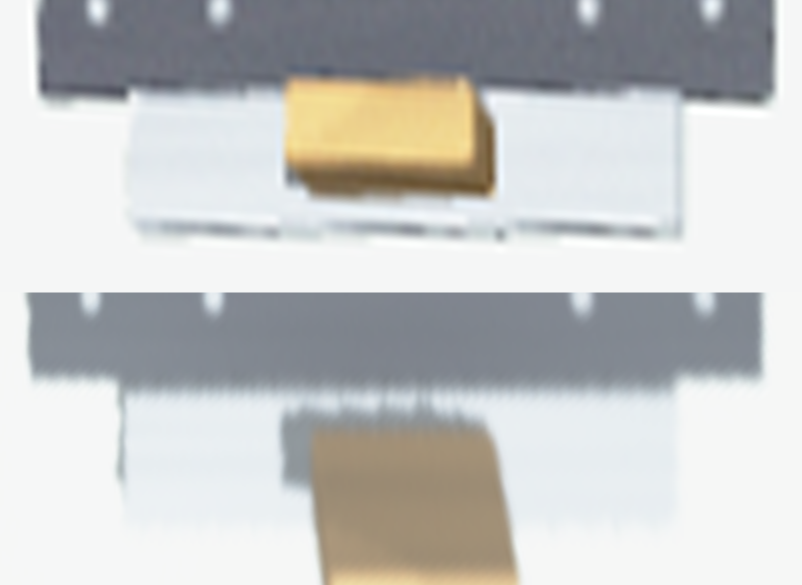

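```bash
python3 -m crank '[[0.9,0.25,0.3,0,0,0,0],[1.7,0.45,0.7,0,0,0,0],[2.42,0.65,1,0,0,0,0],[2.42,0.65,1.3,0,0,0,0],[2.42,0.65,1.3,0,0,0,0]]'; python3 -c "
from h import *
plan(.594,.2985,.056,13.3)"
```

```text
t: 11.9
ee_pos: [0.593, 0.2957, 0.1328]
ee_rot: [0.62, 0.785, -0.002, -0.001]
ft_force: [-0.9, -0.9, 0.4]
gripper_width: 0.0
t 11.9 pos [0.593  0.2957 0.1328] w 0.0 F [-0.9 -0.9  0.4] -> shift [0.06 0.05 1.92] turn [-0.03  0.01  0.01]
```

```bash
python3 -m crank '[[0.04,0.02,0.2,0,0,0,0],[0.04,0.02,0.35,0,0,0,0],[0.04,0.02,0.5,0,0,0,0],[0.04,0.02,0.65,0,0,0,0],[0.04,0.02,0.8,0,0,0,0]]'; python3 -m crank '[[0,0,0.15,0,0,0,0],[0,0,0.3,0,0,0,0],[0,0,0.45,0,0,0,0],[0,0,0.6,0,0,0,0],[0,0,0.7,0,0,0,0]]';  python3 -c "
from h import *
plan(.594,.2985,.055,13.3)"
```

```text
t: 12.4
ee_pos: [0.5955, 0.2981, 0.104]
ee_rot: [0.62, 0.784, 0.001, 0.001]
ft_force: [0.2, -1.2, 3.6]
gripper_width: 0.0
t: 12.9
ee_pos: [0.5952, 0.2981, 0.0752]
ee_rot: [0.62, 0.784, 0.0, 0.001]
ft_force: [0.5, -3.5, 7.7]
gripper_width: 0.0002
t 12.9 pos [0.5952 0.2981 0.0752] w 0.0002 F [ 0.5 -3.5  7.7] -> shift [ 0.02 -0.03  0.5 ] turn [0.01 0.01 0.  ]
```

```bash
python3 -m crank '[[0,0,0.1,0,0,0,0],[0,0,0.2,0,0,0,0],[0,0,0.3,0,0,0,0],[0,0,0.4,0,0,0,0],[0,0,0.48,0,0,0,0]]'; python3 -m crank '[[0,0,0,0,0,0,0],[0,0,0,0,0,0,0],[0,0,0,0,0,0,0]]'; python3 - <<'E'
from h import *
from station import camera
plan(.594,.2985,.055,13.3)
def model(x,y,yaw,q):
    A=R.from_euler('z',yaw).as_matrix();b=np.array([x,y,0])
    f=.45-q;t=np.array([0,-np.cos(f),np.sin(f)]);nn=np.array([0,np.sin(f),np.cos(f)]);ax=np.array([.053,0,.08])
    pad=[ax+t*(.078+sy*.017)+nn*.004+np.array([sx*.015,0,0]) for sx,sy in((1,1),(1,-1),(-1,-1),(-1,1))]
    return np.array(pad)@A.T+b
c=camera('scene');im=np.array(c['pixels'])[:,:,::-1];X0,Y0,W=370,165,110;k=5
cr=cv2.resize(np.ascontiguousarray(im[Y0:Y0+W,X0:X0+W]),None,fx=k,fy=k,interpolation=cv2.INTER_CUBIC)
raw=cr.copy()
for q,col in((.78,(0,255,0)),(.9,(0,0,255)),(1.02,(255,0,0))):
    cv2.polylines(cr,[((w2p(c,model(.5259,.3563,np.radians(13.3),q))-[X0,Y0]+.5)*k).astype(int)],True,col,1)
cv2.imwrite('pics/d.png',cv2.resize(np.hstack([raw,cr]),(800,400)))
E
```

```text
t: 13.4
ee_pos: [0.595, 0.2997, 0.0568]
ee_rot: [0.62, 0.785, 0.001, 0.0]
ft_force: [-1.3, 1.3, 9.3]
gripper_width: -0.0001
t: 13.7
ee_pos: [0.595, 0.2994, 0.0569]
ee_rot: [0.62, 0.785, 0.001, 0.0]
ft_force: [-2.1, 1.6, 8.3]
gripper_width: 0.0003
t 13.7 pos [0.595  0.2994 0.0569] w 0.0003 F [-2.1  1.6  8.3] -> shift [-0.02 -0.03  0.05] turn [ 0.02 -0.01  0.01]
```

View pics/d.png

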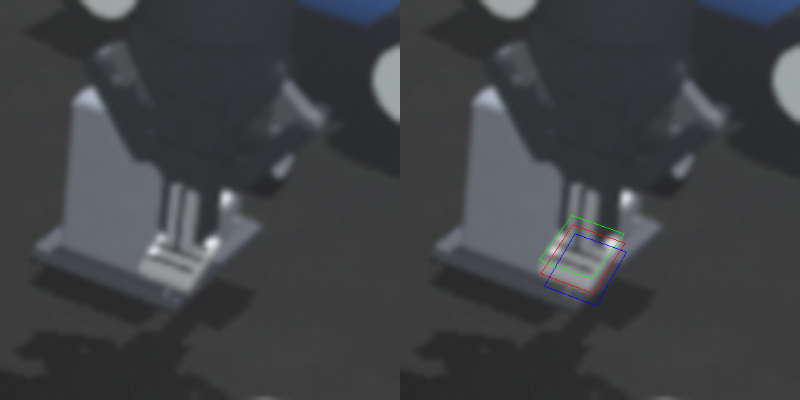

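```bash
python3 -m crank '[[0,0,0.02,0,0,0,0],[0,0,0.05,0,0,0,0],[0,0,0.05,0,0,0,0],[0,0,0.05,0,0,0,0]]'; python3 - <<'E'
from h import *
from station import camera
plan(.594,.2985,.055,13.3)
o=[]
for n,(x,y,w,h) in(('top',(150,150,400,180)),('scene',(20,160,440,320))):
    c=camera(n);o.append(cv2.resize(np.array(c['pixels'])[y:y+h,x:x+w,::-1],(400,int(400*h/w))))
    M=np.array(o[-1])
H=max(a.shape[0] for a in o);o=[cv2.copyMakeBorder(a,0,H-a.shape[0],0,0,0) for a in o]
cv2.imwrite('pics/z.png',np.hstack(o))
E
```

```text
t: 14.15
ee_pos: [0.5951, 0.2996, 0.0551]
ee_rot: [0.62, 0.785, 0.001, 0.0]
ft_force: [-1.4, 1.8, 8.6]
gripper_width: -0.0001
t 14.15 pos [0.5951 0.2996 0.0551] w -0.0001 F [-1.4  1.8  8.6] -> shift [-0.02 -0.03  0.  ] turn [ 0.02 -0.01  0.01]
```

View pics/z.png

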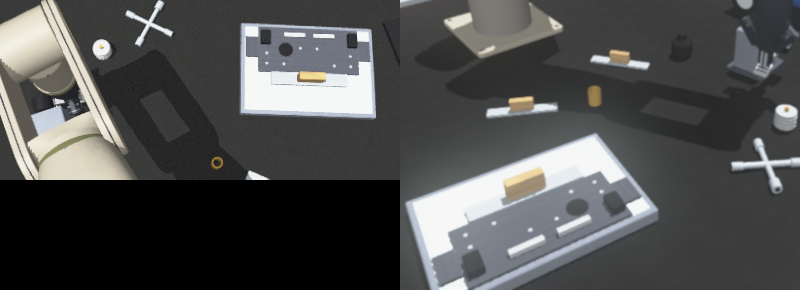

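The straightedge is flush and centred against the chassis edge, the other parts lie where they were, and the dial is held near 0.9 rad, so I'm handing in.

```bash
python3 -c "
from station import *
print(hand_in())"
```

```text
the job is handed in; nothing more can be done
None
```

The straightedge lies flush against the chassis edge and released. The dial is held at about the third click, and I handed the job in at about 14 s of the 50 s. The hand-in gave no verdict.

**Straightedge:** I pushed it against the edge until the wrist felt about 22 N, eased off, and let go with about 8 N still pressing it against the edge. After I let go, both cameras showed it parallel to the edge and centred on it. The scene camera put the gap at about 0 mm. The rougher top-camera estimates ranged from 0 to 1.7 mm, against the allowed 2.8 mm.

**Dial:** The closed fingers hold the tab down with a steady 8–9 N. I have no direct reading of the angle. The fingertip height put it at about 0.81–0.90 rad, depending on where the tip touches the pad. Matching the tab against its known shape in the picture gave about 0.84–0.9. I then pressed about 2 mm further, adding about 0.03 rad and staying inside 0.78–1.02.

**Other parts:** The cross wrench, engine head, air filter and coupler looked unmoved in the last picture. I did not measure their positions again.

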